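Snug up a screw eye with a turning bar

TASK

Take the red-handled turning bar from its cradle, slide its rod through the loop of the brass screw eye on the grey rail, and use the bar to turn the eye clockwise until you feel it come up against its seat, then pull it snug on its rubber washer for a moment: firm, but do not overtighten. Then draw the bar out without turning the eye back, lay it back in its cradle as it was, and leave the other things on the bench alone.

Things in the scene. Friction and masses are not known exactly. Their poses are not given: they have to be found in the camera images.
- bar_grip (a point): centre of the turning bar's handle, where to hold it. Bar of about 120 g: red square handle 70 mm long, 20 wide, 20 high, and from its front end, on the same centre line, a round steel rod of 9 mm diameter with a rounded tip. x = along the rod to the tip, z = up as it lies in the cradle. Centre of mass about 15 mm ahead of this point
- bar_tip (a point): the rod's tip, 130 mm ahead of bar_grip along x (the bare rod is 95 mm long)
- cradle_rest (a point): point of the fixed wooden cradle where bar_grip lies when the bar is in its cradle, 46 mm above the bench; x = along the lying bar to its tip. A saddle (lips 26 mm apart, 11 mm above the handle's underside) carries the handle's rear end, 24 to 34 mm behind this point; an open V notch carries the rod 85 mm ahead. Beside the handle's middle only a 12 mm thick, 60 mm wide base
- eye_loop (a point): centre of the brass eye's loop, 111 mm above the bench; x = along its hole, away from the robot; z = up, the axis it turns about (it does not sink noticeably). Ring of 8 mm wire, 13 mm clear opening: the 9 mm rod turns about 0.65 rad in it before it takes the eye along. The eye is 0.6 to 0.9 rad short of its seat; seated, the hole is within 0.25 rad of square across the rail, varying each time
- rail: grey-painted timber rail fixed to the bench, 70 mm wide (x), 70 high, 260 long (y, from 80 mm right to 180 mm left of the brass eye); origin on the bench under the brass eye; x = square across the rail, away from the robot. A dark steel eye 155 mm to the left (+y) is fixed and already home
- carton: small cardboard box of screws with a red band, 70 x 90 x 50 mm, a bystander; origin under its middle
- jar: amber jar, 60 mm across, 80 mm high, a bystander; origin under its middle
- tape: roll of yellow tape lying flat, 90 mm across, 40 mm high, a bystander; origin under its middle
- washer (a joint): twist of the rubber washer under the brass eye's collar, rad, growing clockwise seen from above: about 0 until the eye comes up against its seat, then 0.2 rad per Nm put on the eye about its screw (stiffness 5 Nm per rad, springs back when let go). Snug: over 0.05 rad (0.25 Nm); overtightened: over 0.12 rad (0.6 Nm). The free thread resists with only 0.06 Nm
There are look-alikes about, which are no part of the job. There is more than one size of the part that bears bar_grip; the job needs the largest.

How it is judged:
On the way, in this order (a step that is already met when the one before it is completed fails the run):
1. the rod is through the loop of the brass eye, about in line with its hole, the tip at least 15 mm past the loop's centre (x of bar_tip in the frame of eye_loop above 0.015 m and x of bar_grip in the frame of eye_loop below -0.04 m and y of bar_tip in the frame of eye_loop between -0.013 and 0.013 m and y of bar_grip in the frame of eye_loop between -0.045 and 0.045 m and z of bar_tip in the frame of eye_loop between -0.013 and 0.013 m).
2. the eye is seated and pulled snug by the bar in its loop: the washer twisted by more than 0.05 rad (0.25 Nm) for 0.3 s (value of joint washer above 0.05 rad and distance between bar_tip and eye_loop below 0.08 m), for 0.3 s.
At the end, for the whole second after the job is handed in: the brass eye's hole is within 0.33 rad of square across the rail (it has not been turned back off its seat), and the bar lies at rest in its cradle, its handle's centre within 15 mm of cradle_rest, in line within 0.1 rad (angle between the x axis of eye_loop and the x axis of rail, either way round below 0.33 rad and distance between bar_grip and cradle_rest below 0.015 m and horizontal distance between bar_tip and cradle_rest above 0.12 m and angle between the x axis of bar_grip and the x axis of cradle_rest, either way round below 0.1 rad and linear speed of bar below 0.02 m/s); the robot touches nothing.
It fails at once if the eye is overtightened (washer twisted by more than 0.12 rad, 0.6 Nm) (value of joint washer above 0.12 rad).
It fails at once if the robot itself pushes on the rail or its eyes (over 4 N) in place of the bar (contact force between any of the fingers, the arm and rail above 4 N).
It fails at once if a bystander is shoved more than 20 mm (distance of any of carton, jar, tape from where it was at the start of the episode above 0.02 m).
It also fails if it takes over 70 s, if anything falls off the work surface, if the arm or the gripper's body presses on something with over 40 N, if the wrist force passes 120 N, or if a joint passes its speed limit or range.

ROBOT

A 6-joint arm with a two-finger parallel gripper is mounted at the origin on the work surface. World frame = base frame: x ahead of the robot, y to its left, z up, the work surface at z = 0. Lengths are in m, angles in rad, forces in N, time in s.
With the tool pointing down it reaches from about 0.275 to 0.825 m from the base axis. Payload 5.2 kg.
Tool frame: the origin (TCP) lies midway between the tips of the shut fingers; the grasp point (between the pads) lies 19 mm behind it; z points along the fingers, y is the direction in which the jaws open and shut (so a half turn about z gives the same grasp; the last joint's range is limited). The gripper opens to 93 mm and grips with 3 to 60 N. Pads are 15 mm wide; open, the fingers measure 128 mm over their backs; the gripper's body (75 mm by 188 mm) begins 65 mm behind the grasp point.
Start: joints at [-1.417, 0.259, 1.535, -0, 1.348, -0.203], TCP at [0.192, -0.515, 0.219] pointing down, gripper open.
Joint ranges: [-3.14, 3.14], [-0.91, 2.08], [0.19, 2.58], [-1.22, 4.36], [0.22, 2.71], [-3.12, 3.12]. Speed limits (rad/s): [2.57, 2.57, 3.14, 3.14, 3.14, 3.14].

INTERFACE

Orientations are given as a unit quaternion [w, x, y, z].
In Python, from cell import manip gives the robot as it stands.
- The arm moves only by the tool drive_tool, never from a script. Its argument "rows" is a list of rows, each a list of 2 entries, a list of its own where there are three numbers: the shift along the tool's x, y, z in cm, then the turn about the tool's z in rad. A call has 1 to 10 rows; each row is the pose to reach, as a shift and turn from the pose commanded when the call began, along the tool's axes at that moment; what a row does not reach only later rows make up. A row lasts 1/10 s, in which the tool goes at most 50 mm and 8.59 degrees, less where a joint would pass 70% of its speed; a pose out of reach is approached as far as the arm can. A call with a gripper value outside its range is refused whole. "fingers" is the gripper's target within -1 to 1 (shut at 1, half-way at 0, fully open at -1), set as the call begins (left out, the last holds). The fingers move at their own pace and stop on an object; the grip force is fixed at half the most. Time passes only in rows, so rows that repeat a pose let the fingers close. It gives the time, the measured TCP pose, the force and the opening at its end, in the units of the state.
- manip.get_obs(): the state, without advancing time (a new reading comes with each control period).
- manip.snapshot(name): name is "side" or "top"; returns (picture, depth): 400x640x3 uint8, red, green, blue; 400x640 float32, m along the optical axis (not along the pixel's ray), 0 where there is no reading.
- manip.calibration(name): a dict with "fx", "fy", "cx", "cy" (pixels), "extrinsics" (4x4, takes a point from camera to world coordinates). Camera axes: x right, y down, z forward; pixel columns grow to the right and rows downward; lengths in m; the calibration is good to about 2 mm. A picture is of the moment at which its call begins. calibration takes no time and is no camera call.
- manip.job_done(): hands the job in, once; it reports no verdict.
The state is a dict: "time_s": time; "qpos": joint angles; "joint_vel": joint speeds; "effort": joint torques, N m; "tool_pos": TCP position; "tcp_rot": TCP orientation; "contact_force": force on the tool from outside, world axes, zero at the start; "torque": the same for the moment, N m; "opening": finger opening in m.
Only numpy, scipy, OpenCV 4.12 (cv2) and the standard library are available. Lean on these libraries where they do the work, as an engineer would, in place of code of your own. Each camera call takes 0.05 s, during which the arm holds its last target. There are 200 camera calls.

## Working session

There is one attempt and no reset: what is moved stays moved. The work goes in short steps, Python scripts to look and compute and a tool call to move; the robot and the scene stay as the last step left them, time stands still between calls to the robot, and variables do not carry over. Pictures are saved under pics/ and viewed, about 8 in all and at most 12, crops included, and the job is handed in when it is done.

Besides the shell and the picture viewer there is one more tool, called after ">>>" as a command line: name --argument value ..., lists and objects as JSON in quotes. drive_tool: Moves the arm, as the interface text tells. Its arguments: {"type":"object","properties":{"rows":{"type":"array","items":{"type":"array"}},"fingers":{"type":"number"}},"required":["rows"]}

```bash
mkdir -p pics; ls
cat > h.py <<'E'
from cell import manip
import numpy as np, cv2
from scipy.spatial.transform import Rotation as R
def snap(n,f):
    p,d=manip.snapshot(n); cv2.imwrite(f'pics/{f}.png',p[:,:,::-1]); np.save(f'pics/{f}.npy',d); return p,d
def world(n,d,u,v,z=None):
    c=manip.calibration(n); E=np.array(c['extrinsics'])
    r=np.array([(u-c['cx'])/c['fx'],(v-c['cy'])/c['fy'],1.])
    if z is None: s=d[int(v),int(u)]
    else: s=(z-E[2,3])/(E[:3,:3]@r)[2]
    return E[:3,:3]@(r*s)+E[:3,3]
def pose():
    o=manip.get_obs(); w,x,y,z=o['tcp_rot']; return np.array(o['tool_pos']),R.from_quat([x,y,z,w]),o
E
python3 - <<'E'
from h import *
for n in('top','side'):
    snap(n,n+'0'); c=manip.calibration(n); print(n,c['fx'],c['cx'],c['cy'],np.round(c['extrinsics'],3).tolist())
p,r,o=pose(); print(o); print(r.as_matrix().round(3))
E
```

```text
pics
top 423.7235895178493 323.31452460965886 198.5705456953926 [[-0.02, -0.989, 0.148, 0.414], [-1.0, 0.021, 0.008, -0.041], [-0.012, -0.148, -0.989, 1.303], [0.0, 0.0, 0.0, 1.0]]
side 408.0832324721533 324.2018735751278 195.10004931001748 [[0.971, -0.158, 0.178, 0.426], [-0.238, -0.586, 0.774, -0.794], [-0.018, -0.794, -0.607, 0.715], [0.0, 0.0, 0.0, 1.0]]
{'time_s': 0.1, 'qpos': array([-1.41680939e+00,  2.59272676e-01,  1.53593879e+00,  1.44722865e-05,
        1.34799853e+00, -2.02778332e-01]), 'joint_vel': array([-0.00217833, -0.00177672, -0.00378834, -0.0016727 , -0.00034623,
        0.00053322]), 'effort': array([ 2.30971418e-03, -4.38207650e+01, -2.84645426e+01,  7.19736074e-02,
        3.62429617e-02, -5.70981138e-05]), 'tool_pos': array([ 0.1920486 , -0.51487454,  0.21791345]), 'tcp_rot': array([-8.08257801e-04,  9.84131925e-01,  1.77436467e-01,  2.67800193e-05]), 'contact_force': array([-0.32006797, -0.11400386, -0.44118659]), 'torque': array([-0.04397028,  0.06265819,  0.01744715]), 'opening': 0.09300720786562366}
[[ 0.937  0.349 -0.   ]
 [ 0.349 -0.937  0.002]
 [ 0.    -0.002 -1.   ]]
```

View pics/top0.png

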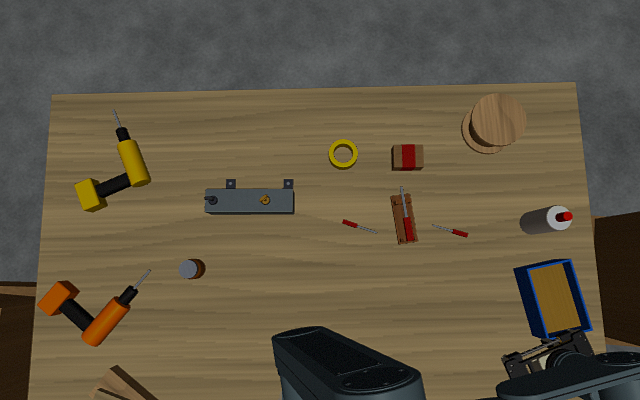

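View pics/side0.png

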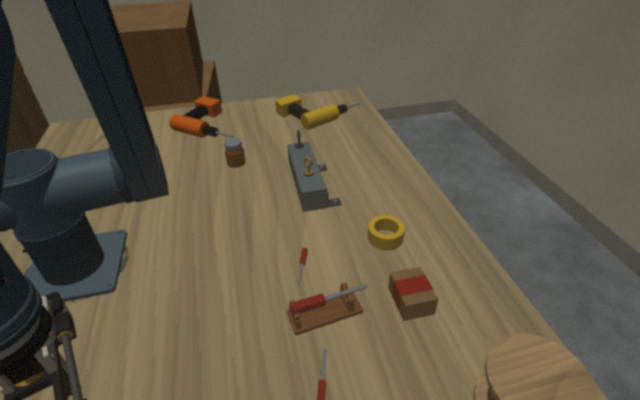

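Red-handled candidates in the top view are (358,226), (450,230) and (404,215). Only the one at (404,215) lies in the cradle, and it is the largest. The brass eye is at (265,200) and the dark steel eye at (212,200). I'll confirm with an enlarged crop.

Run:
```python
from h import *
a=cv2.imread('pics/top0.png'); 
A=cv2.resize(a[175:255,330:480],None,fx=5,fy=5,interpolation=cv2.INTER_CUBIC)[:, :]
B=cv2.resize(a[180:220,200:300],None,fx=5,fy=5,interpolation=cv2.INTER_CUBIC)
im=np.zeros((600,750,3),np.uint8); im[:400]=A; im[400:,:500]=B; cv2.imwrite('pics/c0.png',im)
d=np.load('pics/top0.npy')
for u,v in[(404,205),(407,230),(405,220),(250,200),(265,200),(212,201),(408,157),(343,153)]: print(u,v,world('top',d,u,v).round(3))
# red handle mask
h=cv2.cvtColor(a,cv2.COLOR_BGR2HSV); m=((h[...,0]<6)|(h[...,0]>174))&(h[...,1]>170)&(h[...,2]>70)
m[:, :385]=0;m[:,425:]=0;m[:190]=0;m[260:]=0
v,u=np.nonzero(m); print(len(u),u.mean(),v.mean())
P=np.array([world('top',d,x,y) for x,y in zip(u,v)]); P=P[P[:,2]>.045]; print(len(P),P.mean(0),np.median(P,0)); print(cv2.fitLine(P[:,:2].astype(np.float32),2,0,.01,.01).ravel(), P.min(0),P.max(0))
```

```text
404 205 [ 0.577 -0.27   0.05 ]
407 230 [ 0.503 -0.274  0.054]
405 220 [ 0.532 -0.27   0.054]
250 200 [0.599 0.186 0.073]
265 200 [0.596 0.139 0.087]
212 201 [0.598 0.297 0.076]
408 157 [ 0.722 -0.287  0.057]
343 153 [ 0.754 -0.094 -0.001]
149 408.51677852348996 228.5771812080537
149 [ 0.50651036 -0.27842608  0.05592712] [ 0.50548449 -0.27829059  0.05590424]
[ 0.99284834  0.11938272  0.5065104  -0.27842608] [ 0.47298461 -0.29061871  0.0507701 ] [ 0.54075251 -0.26656938  0.06179046]
```

View pics/c0.png

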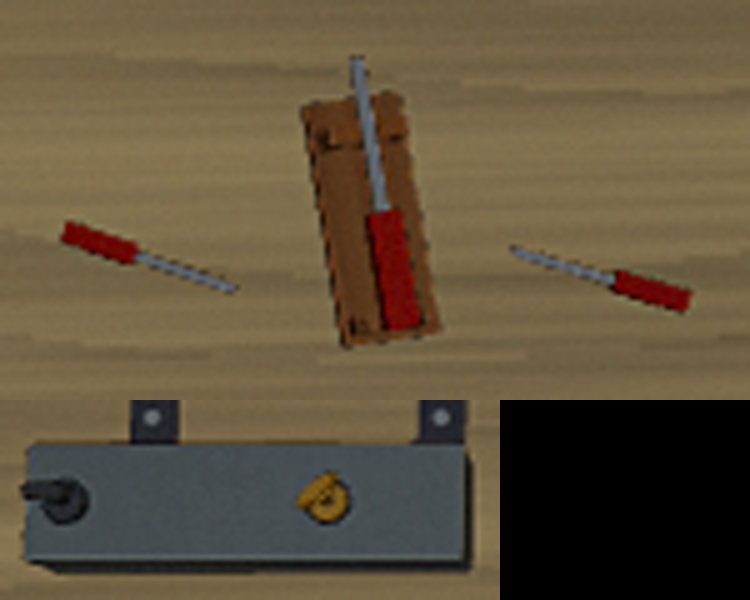

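The crop confirms it: the cradle bar's handle is 24 px long by the top view, against about 14 px for the look-alikes, which lie loose on the bench. Next I'll work out the approach and measure the eye.

Run:
```python
from h import *
a=cv2.imread('pics/top0.png'); b=cv2.imread('pics/side0.png')
d=np.load('pics/top0.npy')
cx=lambda x,y:(330+x/5-.4,175+y/5-.4)
for n,q,z in[('rear',(405,328),.056),('front',(385,210),.056),('tip',(356,58),.048)]: print(n,world('top',d,*cx(*q),z=z).round(4))
for q in[(25,45),(465,45),(466,160),(23,159)]: print('rail',world('top',d,200+q[0]/5-.4,180+q[1]/5-.4,z=.07).round(4))
p,r,o=pose(); g=np.array([.5065,-.2784,.027])
print('to grip cm',(r.inv().apply(g-p)*100).round(2))
A=cv2.resize(a[185:215,245:285],None,fx=10,fy=10,interpolation=cv2.INTER_CUBIC)
B=cv2.resize(b[145:185,290:330],None,fx=10,fy=10,interpolation=cv2.INTER_CUBIC)
im=np.zeros((400,800,3),np.uint8); im[:300,:400]=A; im[:,400:]=B; cv2.imwrite('pics/c1.png',im)
```

```text
rear [ 0.4723 -0.2828  0.056 ]
front [ 0.5419 -0.2745  0.056 ]
tip [ 0.6347 -0.2631  0.048 ]
rail [0.6363 0.3211 0.07  ]
rail [0.6306 0.0602 0.07  ]
rail [0.5622 0.0602 0.07  ]
rail [0.5683 0.3208 0.07  ]
to grip cm [ 37.72 -11.15  19.12]
```

View pics/c1.png

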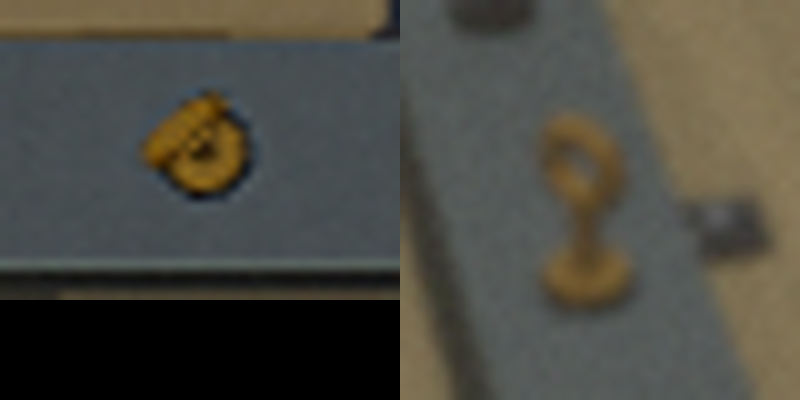

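The c1 crop shows the brass loop's ring plane running from (150,155) to (220,105), so its hole points at a yaw of about 0.6, away and to the left. Handle length (70 mm), tip distance and rail length (261 mm) all agree with the given sizes. Moving to the bar.

>>> drive_tool --rows '[[[37.7,-11.2,8],0.237],[[37.7,-11.2,8],0.237],[[37.7,-11.2,8],0.237],[[37.7,-11.2,8],0.237],[[37.7,-11.2,8],0.237],[[37.7,-11.2,8],0.237],[[37.7,-11.2,8],0.237],[[37.7,-11.2,8],0.237],[[37.7,-11.2,8],0.237],[[37.7,-11.2,8],0.237]]' --fingers -0.3

```text
time_s: 1.1
tool_pos: [0.5067, -0.2772, 0.1377]
tcp_rot: [-0.001, 0.998, 0.062, -0.001]
contact_force: [-1.0, -1.2, -0.2]
opening: 0.0607
```

Run:
```python
from h import *
p,r,o=pose(); print(p.round(4),o['opening'],r.as_matrix().round(3).tolist()); print((r.inv().apply(np.array([.507,-.2787,.027])-p)*100).round(2))
d=np.load('pics/top0.npy');e=np.load('pics/side0.npy')
print('ringtop',world('top',d,245+18.7-.5,185+12.7-.5,z=.116).round(4),'collar',world('top',d,264.8,200.2,z=.078).round(4))
print('side ring',world('side',e,307.7,160.5,z=.111).round(4),'collar',world('side',e,290+18.8-.5,172.2,z=.077).round(4))
```

```text
[ 0.5067 -0.2772  0.1377] 0.060676819120293594 [[0.992, 0.123, -0.002], [0.123, -0.992, 0.001], [-0.002, -0.001, -1.0]]
[ 0.03  0.16 11.07]
ringtop [0.5996 0.1402 0.116 ] collar [0.5965 0.1412 0.078 ]
side ring [0.5969 0.1407 0.111 ] collar [0.5956 0.1337 0.077 ]
```

>>> drive_tool --rows '[[[0,0.15,4],0],[[0,0.15,8],0],[[0,0.15,10],0],[[0,0.15,11],0],[[0,0.15,11],0],[[0,0.15,11],0]]'

```text
time_s: 1.7
tool_pos: [0.5066, -0.2815, 0.0298]
tcp_rot: [0.001, 0.998, 0.059, 0.001]
contact_force: [0.4, -0.7, 0.6]
opening: 0.0606
```

>>> drive_tool --rows '[[[0,0,0],0],[[0,0,0],0],[[0,0,0],0],[[0,0,0],0],[[0,0,0],0],[[0,0,0],0],[[0,0,0],0],[[0,0,0],0]]' --fingers 1

```text
time_s: 2.5
tool_pos: [0.5064, -0.2801, 0.0288]
tcp_rot: [-0.0, 0.998, 0.06, -0.0]
contact_force: [-0.3, 1.0, 1.7]
opening: 0.0197
```

Run:
```python
from h import *
p,r,o=pose(); print(o['time_s'],p.round(4),o['opening'],o['contact_force'],o['torque'],r.as_euler('xyz').round(4), r.as_matrix().round(4).tolist())
```

```text
2.5 [ 0.5064 -0.2801  0.0288] 0.019680132269630495 [-0.32694435  0.95067158  1.67045245] [0.24679635 0.10132313 0.16629636] [-3.1415e+00  1.0000e-04  1.2010e-01] [[0.9928, 0.1198, -0.0001], [0.1198, -0.9928, 0.0001], [-0.0001, -0.0001, -1.0]]
```

>>> drive_tool --rows '[[[0,0,-1.5],0],[[0,0,-4],0],[[0,0,-8],0],[[0,0,-12],0],[[0,-2,-13],-0.05],[[0,-5,-13],-0.1],[[-0.3,-9,-13],-0.2],[[-0.6,-13.5,-13],-0.3],[[-1,-18,-13],-0.43],[[-1.3,-22,-13],-0.43]]'

```text
time_s: 3.5
tool_pos: [0.465, -0.0603, 0.1572]
tcp_rot: [-0.001, 0.962, 0.274, -0.001]
contact_force: [0.7, 0.5, -1.4]
opening: 0.0197
```

Run:
```python
from h import *
p,r,o=pose(); print(o['time_s'],p.round(4),o['opening'],o['contact_force'],r.as_euler('xyz').round(4)); print((r.inv().apply(np.array([.453,.0516,.12])-p)*100).round(2))
```

```text
3.5 [ 0.465  -0.0603  0.1572] 0.019738834331359242 [ 0.70442119  0.50083093 -1.37334983] [-3.139e+00  1.300e-03  5.551e-01]
[  4.88 -10.13   3.74]
```

>>> drive_tool --rows '[[[1.5,-3.5,1],0],[[3,-7,2],0],[[4.5,-9.5,4],0],[[4.9,-10.1,5],0],[[4.9,-10.1,6],0],[[4.9,-10.1,6.3],0],[[4.9,-10.1,6.3],0],[[4.9,-10.1,6.3],0]]'

```text
time_s: 4.3
tool_pos: [0.4568, 0.0473, 0.096]
tcp_rot: [0.0, 0.963, 0.271, 0.0]
contact_force: [-0.4, -0.9, -1.1]
opening: 0.0201
```

Run:
```python
from h import *
p,r,o=pose(); print(o['time_s'],p.round(4),o['opening'],o['contact_force'],r.as_euler('xyz').round(4))
a,_=snap('top','top1'); b,_=snap('side','side1')
a=a[...,::-1];b=b[...,::-1]
A=cv2.resize(a[180:240,240:300],(600,600),interpolation=cv2.INTER_CUBIC)[:400]
A=cv2.resize(a[185:225,245:285],(400,400),interpolation=cv2.INTER_CUBIC)
B=cv2.resize(b[145:195,280:330],(400,400),interpolation=cv2.INTER_CUBIC)
cv2.imwrite('pics/c2.png',np.hstack([A,B]))
def proj(n,P):
    c=manip.calibration(n);E=np.array(c['extrinsics']);q=E[:3,:3].T@(P-E[:3,3]);return np.array([c['fx']*q[0]/q[2]+c['cx'],c['fy']*q[1]/q[2]+c['cy']])
x=r.as_matrix()[:,0]; tip=p+.1306*x+[0,0,.0172]
for n in('top','side'): print(n,'tip',proj(n,tip).round(1),'eye',proj(n,np.array([.598,.1405,.111])).round(1))
```

```text
4.3 [0.4568 0.0473 0.096 ] 0.02009648215270881 [-0.43503166 -0.92257315 -1.07199525] [ 3.141e+00 -4.000e-04  5.483e-01]
top tip [272.1 208.1] eye [263.3 198. ]
side tip [299.2 166.3] eye [308.1 160.5]
```

View pics/c2.png

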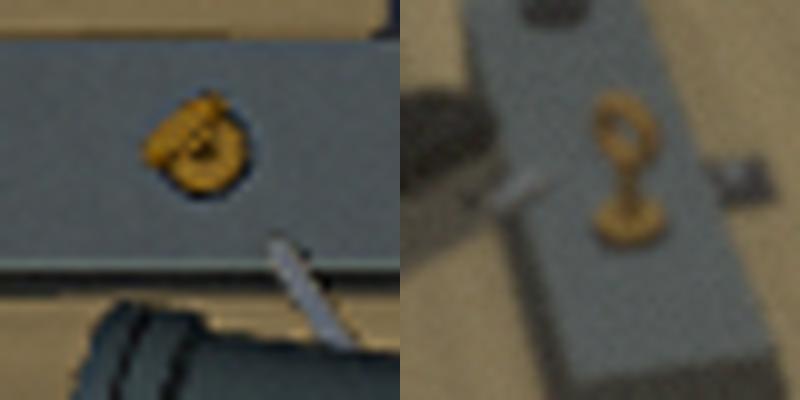

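In the top crop the rod tip is at (278,240) and the line of the rod passes about 5.5 mm right of the loop. In the side crop the tip is at about (550,183), roughly 1 px low. I'll shift left and close in to 12 mm, then look again.

>>> drive_tool --rows '[[[0,-0.57,-0.1],0],[[0.8,-0.57,-0.1],0],[[1.6,-0.57,-0.1],0],[[2.3,-0.57,-0.1],0],[[2.3,-0.57,-0.1],0],[[2.3,-0.57,-0.1],0],[[2.3,-0.57,-0.1],0]]'

```text
time_s: 5.1
tool_pos: [0.4726, 0.0653, 0.0965]
tcp_rot: [-0.0, 0.962, 0.272, -0.0]
contact_force: [0.4, 0.6, -1.8]
opening: 0.0199
```

```bash
cat >> h.py <<'E'
def proj(n,P):
    c=manip.calibration(n);E=np.array(c['extrinsics']);q=E[:3,:3].T@(P-E[:3,3]);return np.array([c['fx']*q[0]/q[2]+c['cx'],c['fy']*q[1]/q[2]+c['cy']])
def look(f):
    ims=[]
    ps=[]
    for n,(v,u) in(('top',(185,245)),('side',(145,285))):
        ps.append(pose()[0])
        a,_=snap(n,f+n); ims.append(cv2.resize(a[v:v+40,u:u+40,::-1],(400,400),interpolation=cv2.INTER_CUBIC))
        p,r,o=pose(); x=r.as_matrix()[:,0]; ps.append(p)
    p=np.mean(ps,0); tip=p+.1306*x+[0,0,.0172]
    for n,(v,u) in(('top',(185,245)),('side',(145,285))):
        for P in(tip,np.array([.598,.1405,.111])): print(n,((proj(n,P)-[u,v]+.5)*10).round(0))
    print(o['time_s'],np.round(ps,4).tolist(),o['contact_force'].round(1),o['torque'].round(2),r.as_euler('xyz').round(4))
    cv2.imwrite(f'pics/{f}.png',np.hstack(ims))
E
python3 -c "
from h import *
look('c3')"
```

```text
top [212. 182.]
top [188. 135.]
side [191. 172.]
side [236. 160.]
5.2 [[0.4726, 0.0653, 0.0965], [0.4726, 0.0652, 0.0965], [0.4726, 0.0652, 0.0965], [0.4726, 0.0652, 0.0966]] [-0.2  1.1 -0.6] [-0.03 -0.02 -0.01] [-3.1414e+00  3.0000e-04  5.4980e-01]
```

View pics/c3.png

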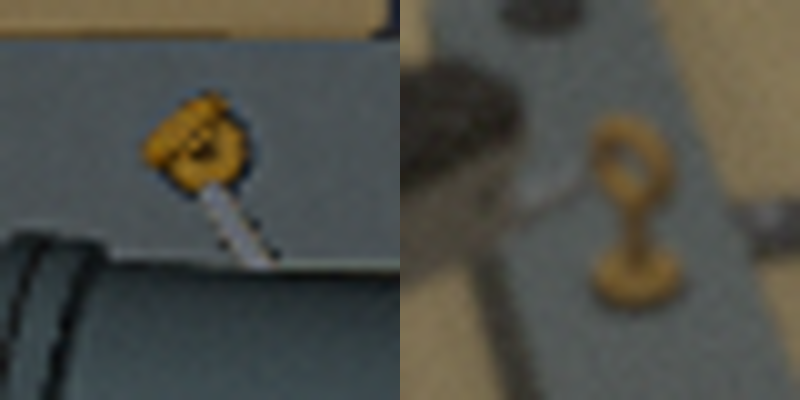

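The top crop has the tip at (210,185), with its line about 1 mm left of the loop centre. The side crop shows the rod's axis going through the loop at (632,158). So shift 1.2 mm right and advance gently.

>>> drive_tool --rows '[[[0,0.12,0],0],[[0.3,0.12,0],0],[[0.6,0.12,0],0],[[0.9,0.12,0],0],[[1.2,0.12,0],0],[[1.5,0.12,0],0],[[1.8,0.12,0],0],[[1.8,0.12,0],0]]'

```text
time_s: 6.0
tool_pos: [0.4891, 0.0737, 0.0965]
tcp_rot: [0.0, 0.962, 0.272, -0.0]
contact_force: [0.9, -0.0, -2.1]
opening: 0.0199
```

```bash
python3 -c "
from h import *
look('c4')"
```

```text
top [182. 126.]
top [188. 135.]
side [243. 148.]
side [236. 160.]
6.1 [[0.4891, 0.0737, 0.0965], [0.489, 0.0737, 0.0965], [0.489, 0.0737, 0.0965], [0.4889, 0.0737, 0.0965]] [ 1.4 -0.7 -2.6] [-0.14  0.04 -0.04] [-3.1416e+00  1.0000e-04  5.4990e-01]
```

View pics/c4.png

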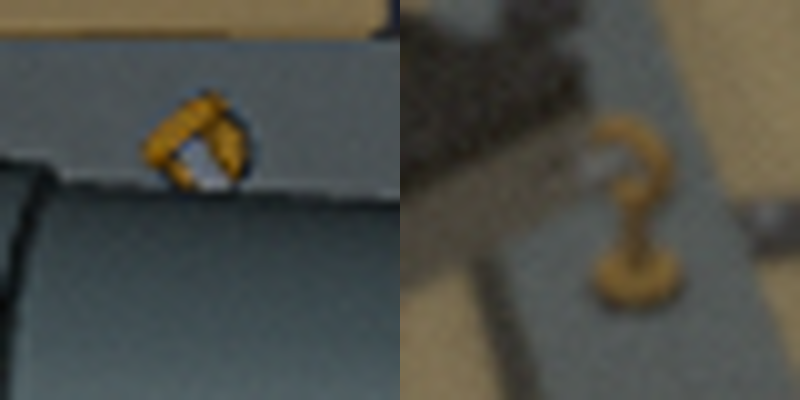

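The rod has gone into the opening: the top crop shows it entering the ring at (200,165), the side crop shows it at (600,165), and the force has barely changed. Continuing through.

>>> drive_tool --rows '[[[0.5,0,0],0],[[1,0,0],0],[[1.5,0,0],0],[[2,0,0],0],[[2.5,0,0],0],[[3,0,0],0],[[3.5,0,0],0],[[3.7,0,0],0],[[3.7,0,0],0],[[3.7,0,0],0]]'

```text
time_s: 7.1
tool_pos: [0.5207, 0.0931, 0.0966]
tcp_rot: [-0.0, 0.962, 0.271, 0.0]
contact_force: [0.5, -0.5, -4.6]
opening: 0.0202
```

```bash
python3 -c "
from h import *
look('c5')"
```

```text
top [114.  17.]
top [188. 135.]
side [339.  95.]
side [236. 160.]
7.2 [[0.5207, 0.0931, 0.0966], [0.5207, 0.0931, 0.0967], [0.5207, 0.0931, 0.0967], [0.5206, 0.0931, 0.0967]] [ 0.9  0.1 -5.4] [-0.19  0.07 -0.1 ] [ 3.1416e+00 -6.0000e-04  5.4970e-01]
```

View pics/c5.png

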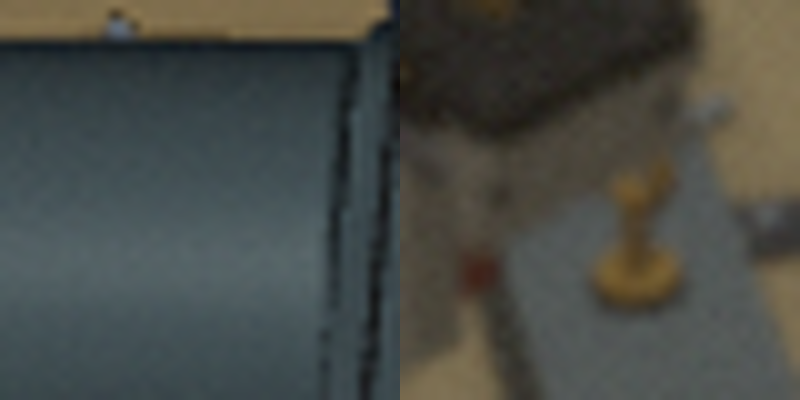

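The rod is through: in the top crop the tip shows beyond the rail at (118,22), about 43 mm past the loop. Now I'll turn clockwise about the eye (pivot 9.1 cm ahead), stopping well short of the seat first, and lower about 1 mm to take off the 4 N vertical load.

>>> drive_tool --rows '[[[0.05,-0.9,0.1],0.1],[[0.18,-1.8,0.1],0.2],[[0.41,-2.68,0.1],0.3],[[0.72,-3.54,0.1],0.4],[[1.11,-4.35,0.1],0.5],[[1.59,-5.13,0.1],0.6],[[2.14,-5.85,0.1],0.7],[[2.75,-6.51,0.1],0.8],[[2.75,-6.51,0.1],0.8],[[2.75,-6.51,0.1],0.8]]'

```text
time_s: 8.2
tool_pos: [0.5098, 0.1628, 0.0958]
tcp_rot: [-0.0, 0.992, -0.123, 0.0]
contact_force: [-0.3, 0.2, -2.0]
opening: 0.02
```

```bash
cat >> h.py <<'E'
def tq():
    p,r,o=pose(); Ee=np.array([.598,.1405,.111]); F=np.array(o['contact_force']);M=np.array(o['torque'])
    l=Ee-p; rl=r.inv().apply(l)*100
    print('t',round(o['time_s'],2),'p',p.round(4),'yaw',r.as_euler('xyz')[2].round(4),'F',F.round(2),'M',M.round(3),'ME',(M+np.cross(-l,F)).round(3)[2],'eye in tool cm',rl.round(2),'op',round(o['opening'],4))
E
python3 -c "
from h import *
tq()"
```

```text
t 8.2 p [0.5098 0.1628 0.0958] yaw -0.247 F [-0.26  0.17 -2.  ] M [0.079 0.222 0.041] ME 0.032 eye in tool cm [ 9.1   0.01 -1.51] op 0.02
```

>>> drive_tool --rows '[[[0.02,-0.64,0],0.07],[[0.09,-1.27,0],0.14],[[0.18,-1.81,0],0.2],[[0.18,-1.81,0],0.2],[[0.18,-1.81,0],0.2]]'

```text
time_s: 8.7
tool_pos: [0.516, 0.1798, 0.0957]
tcp_rot: [-0.0, 0.975, -0.222, -0.0]
contact_force: [-0.7, 0.5, -3.2]
opening: 0.0198
```

```bash
python3 -c "
from h import *
tq()"
```

```text
t 8.7 p [0.516  0.1798 0.0957] yaw -0.4474 F [-0.74  0.55 -3.15] M [0.307 0.226 0.157] ME 0.141 eye in tool cm [ 9.09 -0.01 -1.53] op 0.0198
```

>>> drive_tool --rows '[[[0,-0.18,0],0.02],[[0.01,-0.36,0],0.04],[[0.01,-0.36,0],0.04]]'

```text
time_s: 9.0
tool_pos: [0.5177, 0.1833, 0.0957]
tcp_rot: [-0.0, 0.97, -0.243, -0.0]
contact_force: [-1.1, 1.3, -1.4]
opening: 0.02
```

```bash
python3 -c "
from h import *
tq()"
```

```text
t 9.0 p [0.5177 0.1833 0.0957] yaw -0.4905 F [-1.14  1.32 -1.42] M [0.364 0.231 0.142] ME 0.085 eye in tool cm [ 9.09 -0.01 -1.53] op 0.02
```

>>> drive_tool --rows '[[[0,-0.18,0],0.02],[[0,-0.18,0],0.02],[[0,-0.18,0],0.02]]'

```text
time_s: 9.3
tool_pos: [0.5186, 0.1848, 0.0956]
tcp_rot: [0.0, 0.968, -0.252, -0.0]
contact_force: [-1.0, 1.5, -1.8]
opening: 0.0195
```

```bash
python3 -c "
from h import *
tq()"
```

```text
t 9.3 p [0.5186 0.1848 0.0956] yaw -0.51 F [-0.99  1.53 -1.75] M [0.43  0.214 0.086] ME 0.008 eye in tool cm [ 9.09 -0.02 -1.54] op 0.0195
```

>>> drive_tool --rows '[[[0,-0.18,0],0.02],[[0.01,-0.36,0],0.04],[[0.01,-0.36,0],0.04]]'

```text
time_s: 9.6
tool_pos: [0.5205, 0.1881, 0.0956]
tcp_rot: [-0.0, 0.962, -0.272, -0.0]
contact_force: [-1.2, 2.3, -2.0]
opening: 0.0199
```

```bash
python3 -c "
from h import *
tq()"
```

```text
t 9.6 p [0.5205 0.1881 0.0956] yaw -0.5509 F [-1.21  2.31 -1.98] M [0.436 0.218 0.166] ME 0.045 eye in tool cm [ 9.09 -0.01 -1.54] op 0.0199
```

>>> drive_tool --rows '[[[0,-0.18,0],0.02],[[0.01,-0.36,0],0.04],[[0.01,-0.36,0],0.04]]'

```text
time_s: 9.9
tool_pos: [0.5224, 0.1911, 0.0956]
tcp_rot: [-0.0, 0.957, -0.291, -0.0]
contact_force: [-1.3, 2.4, -2.3]
opening: 0.0199
```

```bash
python3 -c "
from h import *
tq()"
```

```text
t 9.9 p [0.5224 0.1911 0.0956] yaw -0.591 F [-1.29  2.39 -2.3 ] M [0.503 0.259 0.187] ME 0.072 eye in tool cm [ 9.09 -0.01 -1.54] op 0.0199
```

>>> drive_tool --rows '[[[0,-0.18,0],0.02],[[0.01,-0.36,0],0.04],[[0.01,-0.36,0],0.04]]'

```text
time_s: 10.2
tool_pos: [0.5245, 0.1939, 0.0956]
tcp_rot: [0.0, 0.951, -0.31, -0.0]
contact_force: [-1.1, 1.3, -1.4]
opening: 0.0197
```

```bash
python3 -c "
from h import *
tq()"
```

```text
t 10.2 p [0.5245 0.1939 0.0956] yaw -0.631 F [-1.1   1.34 -1.37] M [0.508 0.237 0.215] ME 0.175 eye in tool cm [ 9.09 -0.02 -1.54] op 0.0197
```

>>> drive_tool --rows '[[[0,-0.18,0],0.02],[[0.01,-0.36,0],0.04],[[0.01,-0.36,0],0.04]]'

```text
time_s: 10.5
tool_pos: [0.5267, 0.1967, 0.0956]
tcp_rot: [0.0, 0.944, -0.329, -0.0]
contact_force: [-2.3, 2.1, -1.4]
opening: 0.0197
```

```bash
python3 -c "
from h import *
tq()"
```

```text
t 10.5 p [0.5267 0.1967 0.0956] yaw -0.6709 F [-2.28  2.05 -1.43] M [0.535 0.227 0.272] ME 0.254 eye in tool cm [ 9.08 -0.03 -1.54] op 0.0197
```

>>> drive_tool --rows '[[[0,-0.18,0],0.02],[[0,-0.18,0],0.02]]'

```text
time_s: 10.7
tool_pos: [0.5278, 0.1981, 0.0956]
tcp_rot: [0.0, 0.941, -0.339, -0.0]
contact_force: [-2.6, 1.6, -1.5]
opening: 0.0199
```

```bash
python3 -c "
from h import *
tq()"
```

```text
t 10.7 p [0.5278 0.1981 0.0956] yaw -0.6909 F [-2.57  1.6  -1.48] M [0.452 0.331 0.347] ME 0.384 eye in tool cm [ 9.08 -0.03 -1.54] op 0.0199
```

>>> drive_tool --rows '[[[0,0,0],0]]'

```text
time_s: 10.8
tool_pos: [0.5277, 0.198, 0.0956]
tcp_rot: [0.0, 0.941, -0.338, -0.0]
contact_force: [-2.2, 1.8, -2.6]
opening: 0.0197
```

```bash
python3 -c "
from h import *
tq()"
```

```text
t 10.8 p [0.5277 0.198  0.0956] yaw -0.6901 F [-2.22  1.78 -2.55] M [0.503 0.306 0.319] ME 0.321 eye in tool cm [ 9.08 -0.04 -1.54] op 0.0197
```

Torque on the eye rose steadily from about 0.07 to 0.35 Nm over the last 0.1 rad, so it is on its seat at a yaw of about -0.62. A bit more, to about 0.45 Nm, then hold.

>>> drive_tool --rows '[[[0,-0.09,0],0.01],[[0,-0.18,0],0.02],[[0,-0.27,0],0.03],[[0,-0.27,0],0.03]]'

```text
time_s: 11.2
tool_pos: [0.5295, 0.2001, 0.0956]
tcp_rot: [0.0, 0.936, -0.353, -0.0]
contact_force: [-2.2, 1.1, -1.5]
opening: 0.0201
```

```bash
python3 -c "
from h import *
tq()"
```

```text
t 11.2 p [0.5295 0.2001 0.0956] yaw -0.7205 F [-2.19  1.14 -1.53] M [0.512 0.365 0.327] ME 0.38 eye in tool cm [ 9.08 -0.04 -1.54] op 0.0201
```

>>> drive_tool --rows '[[[0,0,0],0],[[0,0,0],0]]'

```text
time_s: 11.4
tool_pos: [0.5295, 0.2001, 0.0956]
tcp_rot: [0.0, 0.936, -0.352, -0.0]
contact_force: [-1.7, 2.1, -1.2]
opening: 0.0199
```

```bash
python3 -c "
from h import *
tq()"
```

```text
t 11.4 p [0.5295 0.2001 0.0956] yaw -0.7201 F [-1.71  2.06 -1.24] M [0.449 0.323 0.362] ME 0.323 eye in tool cm [ 9.08 -0.04 -1.54] op 0.0199
```

Torque is plateauing because the pad couple on the handle limits it, so I'll add a little pure sideways push at the handle instead of turning more.

>>> drive_tool --rows '[[[0,-0.1,0],0],[[0,-0.2,0],0],[[0,-0.2,0],0]]'

```text
time_s: 11.7
tool_pos: [0.5302, 0.2012, 0.0954]
tcp_rot: [0.001, 0.936, -0.353, -0.001]
contact_force: [-4.2, -0.0, -1.8]
opening: 0.0194
```

```bash
python3 -c "
from h import *
tq()"
```

```text
t 11.7 p [0.5302 0.2012 0.0954] yaw -0.7205 F [-4.17 -0.03 -1.84] M [-0.006  0.712  0.07 ] ME 0.325 eye in tool cm [ 9.1   0.09 -1.56] op 0.0194
```

>>> drive_tool --rows '[[[0,0,0],0]]'

```text
time_s: 11.8
tool_pos: [0.5303, 0.2012, 0.0955]
tcp_rot: [0.0, 0.936, -0.352, -0.0]
contact_force: [-4.1, -0.5, -0.8]
opening: 0.0198
```

```bash
python3 -c "
from h import *
tq()"
```

```text
t 11.8 p [0.5303 0.2012 0.0955] yaw -0.7204 F [-4.1  -0.49 -0.79] M [-0.043  0.675 -0.001] ME 0.282 eye in tool cm [ 9.09  0.1  -1.56] op 0.0198
```

>>> drive_tool --rows '[[[0,-0.1,0],0],[[0,-0.2,0],0],[[0,-0.2,0],0]]'

```text
time_s: 12.1
tool_pos: [0.5311, 0.2022, 0.0953]
tcp_rot: [0.001, 0.936, -0.353, -0.001]
contact_force: [-6.5, -3.2, 0.0]
opening: 0.0199
```

```bash
python3 -c "
from h import *
tq()"
```

```text
t 12.1 p [0.5311 0.2022 0.0953] yaw -0.7209 F [-6.53 -3.16  0.03] M [-0.48   1.05  -0.302] ME 0.312 eye in tool cm [ 9.1   0.22 -1.58] op 0.0199
```

>>> drive_tool --rows '[[[0,0,0],0]]'

```text
time_s: 12.2
tool_pos: [0.531, 0.2022, 0.0953]
tcp_rot: [0.001, 0.936, -0.353, -0.001]
contact_force: [-5.2, -3.5, -0.3]
opening: 0.0199
```

```bash
python3 -c "
from h import *
tq()"
```

```text
t 12.2 p [0.531  0.2022 0.0953] yaw -0.7209 F [-5.16 -3.5  -0.3 ] M [-0.481  0.979 -0.285] ME 0.268 eye in tool cm [ 9.1   0.22 -1.58] op 0.0199
```

>>> drive_tool --rows '[[[0,-0.14,0],0.015],[[0,-0.27,0],0.03],[[0,-0.27,0],0.03]]'

```text
time_s: 12.5
tool_pos: [0.5328, 0.2042, 0.0952]
tcp_rot: [0.001, 0.93, -0.367, -0.001]
contact_force: [-7.4, -3.6, -0.4]
opening: 0.0196
```

```bash
python3 -c "
from h import *
tq()"
```

```text
t 12.5 p [0.5328 0.2042 0.0952] yaw -0.7512 F [-7.37 -3.57 -0.35] M [-0.533  1.01  -0.24 ] ME 0.462 eye in tool cm [ 9.11  0.21 -1.58] op 0.0196
```

>>> drive_tool --rows '[[[0,0,0],0]]'

```text
time_s: 12.6
tool_pos: [0.5328, 0.2041, 0.0952]
tcp_rot: [0.001, 0.93, -0.367, -0.001]
contact_force: [-5.7, -3.8, 0.1]
opening: 0.0197
```

```bash
python3 -c "
from h import *
tq()"
```

```text
t 12.6 p [0.5328 0.2041 0.0952] yaw -0.7507 F [-5.74 -3.83  0.13] M [-0.581  1.028 -0.229] ME 0.386 eye in tool cm [ 9.11  0.21 -1.58] op 0.0197
```

About 0.42 Nm now, which is inside the 0.25 to 0.6 window. Hold.

>>> drive_tool --rows '[[[0,0,0],0],[[0,0,0],0]]'

```text
time_s: 12.8
tool_pos: [0.5328, 0.2041, 0.0953]
tcp_rot: [0.001, 0.93, -0.367, -0.001]
contact_force: [-6.6, -3.2, -0.5]
opening: 0.0195
```

```bash
python3 -c "
from h import *
tq()"
```

```text
t 12.8 p [0.5328 0.2041 0.0953] yaw -0.7508 F [-6.62 -3.23 -0.53] M [-0.498  0.994 -0.24 ] ME 0.392 eye in tool cm [ 9.11  0.21 -1.58] op 0.0195
```

>>> drive_tool --rows '[[[0,0,0],0],[[0,0,0],0]]'

```text
time_s: 13.0
tool_pos: [0.5328, 0.2041, 0.0953]
tcp_rot: [0.001, 0.93, -0.367, -0.001]
contact_force: [-7.0, -3.1, -1.1]
opening: 0.0195
```

```bash
python3 -c "
from h import *
tq()"
```

```text
t 13.0 p [0.5328 0.2041 0.0953] yaw -0.7508 F [-7.02 -3.07 -1.07] M [-0.503  1.008 -0.209] ME 0.438 eye in tool cm [ 9.11  0.21 -1.58] op 0.0195
```

Held for over 0.6 s at about 0.42 Nm. Next I'll release the sideways load and turn the bar back within its play, about 0.6 rad, to line it up with the hole.

>>> drive_tool --rows '[[[0,0.35,0],0],[[0.1,1.66,0],-0.15],[[0.26,2.33,0],-0.225],[[0.41,2.99,0],-0.3],[[0.65,3.63,0],-0.375],[[0.91,4.26,0],-0.45],[[1.23,4.86,0],-0.525],[[1.59,5.44,0],-0.6],[[1.59,5.44,0],-0.6],[[1.59,5.44,0],-0.6]]'

```text
time_s: 14.0
tool_pos: [0.5097, 0.1545, 0.096]
tcp_rot: [-0.0, 0.997, -0.076, 0.001]
contact_force: [1.1, -0.5, -2.2]
opening: 0.0198
```

```bash
python3 -c "
from h import *
tq()
look('c6')"
```

```text
t 14.0 p [0.5097 0.1545 0.096 ] yaw -0.1528 F [ 1.15 -0.52 -2.2 ] M [-0.001 -0.006 -0.015] ME 0.014 eye in tool cm [ 8.94  0.04 -1.47] op 0.0198
top [207.  -7.]
top [188. 135.]
side [385. 142.]
side [236. 160.]
14.1 [[0.5097, 0.1545, 0.096], [0.5096, 0.1545, 0.096], [0.5096, 0.1545, 0.096], [0.5094, 0.1546, 0.096]] [ 0.2 -0.5 -3. ] [-0.04 -0.   -0.01] [-3.1413e+00 -1.7000e-03 -1.5170e-01]
```

View pics/c6.png

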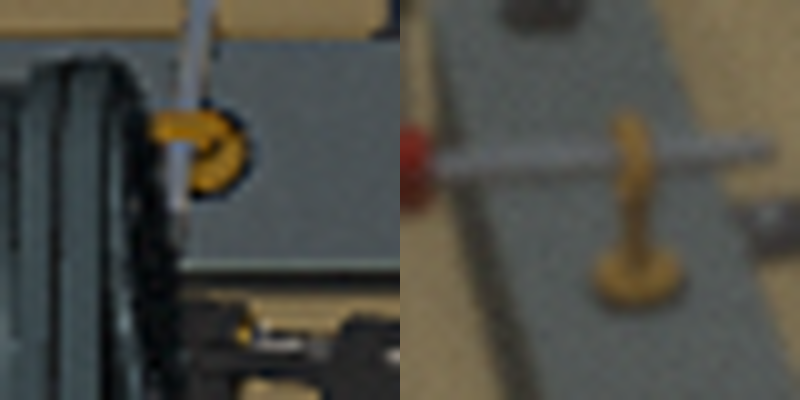

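The eye's ring now lies square across the rail: in the top crop it runs (150,125) to (225,122), with the rod through it close to in line. Drawing the bar straight out.

>>> drive_tool --rows '[[[-0.7,0,0],0],[[-1.5,0,0],0],[[-2.5,0,0],0],[[-3.5,0,0],0],[[-4.5,0,0],0],[[-5.5,0,0],0],[[-6.5,0,0],0],[[-8,0,0],0],[[-9.5,0,0],0],[[-9.5,0,0],0]]'

```text
time_s: 15.1
tool_pos: [0.4116, 0.169, 0.0954]
tcp_rot: [0.0, 0.997, -0.075, -0.001]
contact_force: [0.3, 1.1, -1.1]
opening: 0.0196
```

```bash
python3 -c "
from h import *
p,r,o=pose(); tq()
print((r.inv().apply(np.array([.5064,-.2801,.16])-p)*100).round(2), .1201-r.as_euler('xyz')[2])
look('c7')"
```

```text
t 15.1 p [0.4116 0.169  0.0954] yaw -0.1494 F [ 0.34  1.12 -1.05] M [ 0.084  0.042 -0.023] ME -0.241 eye in tool cm [18.85  0.04 -1.6 ] op 0.0196
[16.04 43.   -6.48] 0.2694571300571752
top [156. 329.]
top [188. 135.]
side [ 30. 166.]
side [236. 160.]
15.2 [[0.4116, 0.169, 0.0954], [0.4134, 0.1689, 0.0957], [0.4134, 0.1689, 0.0957], [0.4145, 0.1688, 0.0959]] [ 0.5  0.  -0.9] [ 0.03 -0.01 -0.02] [-3.1414e+00 -9.0000e-04 -1.4970e-01]
```

View pics/c7.png

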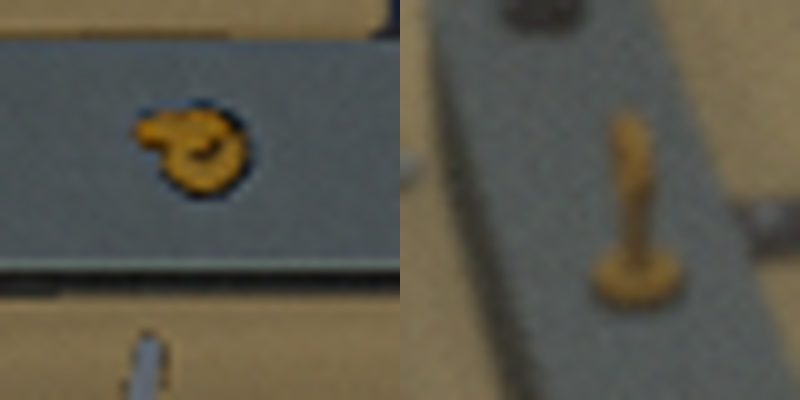

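The bar is clear. The ring still reads near square, at about +0.1 rad (line from (135,130) to (225,115)). Returning to the cradle.

>>> drive_tool --rows '[[[0,1,-4],0],[[0.5,4,-6.5],-0.05],[[2,8,-6.5],-0.1],[[4,12,-6.5],-0.15],[[6,16,-6.5],-0.2],[[8,20.5,-6.5],-0.25],[[10,25,-6.5],-0.27],[[12,29.5,-6.5],-0.27],[[14,34,-6.5],-0.27],[[15,38,-6.5],-0.27]]'

```text
time_s: 16.2
tool_pos: [0.5073, -0.2331, 0.1606]
tcp_rot: [0.001, 0.998, 0.059, 0.001]
contact_force: [0.6, 0.0, -1.4]
opening: 0.0199
```

>>> drive_tool --rows '[[[1,3,0],0],[[1,4,0],0],[[1,4,0],0],[[1,4,0],0]]'

```text
time_s: 16.6
tool_pos: [0.5203, -0.267, 0.1603]
tcp_rot: [-0.001, 0.998, 0.06, -0.0]
contact_force: [-0.8, 0.6, -0.8]
opening: 0.0197
```

```bash
python3 -c "
from h import *
p,r,o=pose(); tq()
print((r.inv().apply(np.array([.5064,-.2801,.0288])-p)*100).round(2), .1201-r.as_euler('xyz')[2])"
```

```text
t 16.6 p [ 0.5203 -0.267   0.1603] yaw 0.1199 F [-0.83  0.59 -0.83] M [ 0.046  0.002 -0.049] ME -0.434 eye in tool cm [ 12.6  -39.52   4.97] op 0.0197
[-1.52  1.16 13.15] 0.0002045693336306803
```

>>> drive_tool --rows '[[[-1.5,1.15,0],0],[[-1.5,1.15,3],0],[[-1.5,1.15,6],0],[[-1.5,1.15,8],0],[[-1.5,1.15,9],0],[[-1.5,1.15,9],0],[[-1.5,1.15,9],0],[[-1.5,1.15,9],0]]'

```text
time_s: 17.4
tool_pos: [0.5081, -0.2815, 0.0721]
tcp_rot: [0.001, 0.998, 0.06, 0.001]
contact_force: [0.4, 0.7, -1.4]
opening: 0.0201
```

```bash
python3 -c "
from h import *
p,r,o=pose(); tq()
print((r.inv().apply(np.array([.5064,-.2801,.0288])-p)*100).round(2), .1201-r.as_euler('xyz')[2])
ims=[]
for n,(v,u) in(('top',(175,365)),('side',(265,275))):
    a,_=snap(n,'d1'+n); ims.append(cv2.resize(a[v:v+80,u:u+80,::-1],(400,400),interpolation=cv2.INTER_CUBIC))
cv2.imwrite('pics/d1.png',np.hstack(ims))"
```

```text
t 17.4 p [ 0.5081 -0.2815  0.0721] yaw 0.1204 F [ 0.41  0.68 -1.4 ] M [ 0.064 -0.004 -0.011] ME 0.099 eye in tool cm [ 14.   -40.8   -3.94] op 0.0201
[-0.16 -0.16  4.33] -0.0002517814720291861
```

View pics/d1.png

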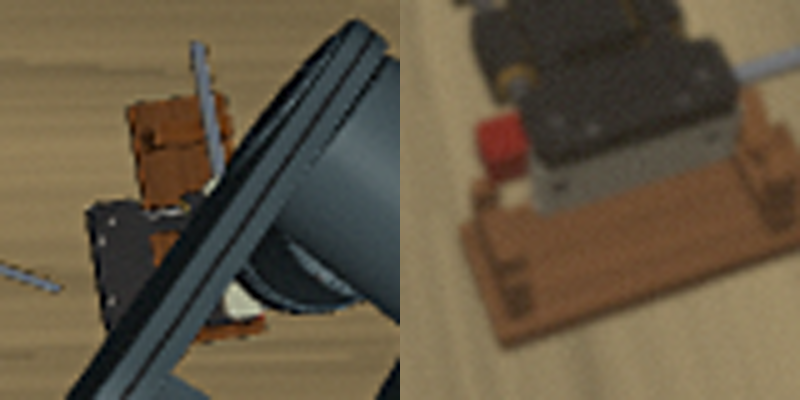

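The bar is over the cradle, in line with the saddle and notch. Lowering.

>>> drive_tool --rows '[[[-0.15,-0.15,1],0],[[-0.15,-0.15,2],0],[[-0.15,-0.15,3],0],[[-0.15,-0.15,3.5],0],[[-0.15,-0.15,4],0],[[-0.15,-0.15,4.2],0],[[-0.15,-0.15,4.2],0],[[-0.15,-0.15,4.2],0]]'

```text
time_s: 18.3
tool_pos: [0.5054, -0.2798, 0.0288]
tcp_rot: [-0.0, 0.998, 0.06, -0.0]
contact_force: [-1.4, 0.5, 1.2]
opening: 0.0197
```

```bash
python3 -c "
from h import *
p,r,o=pose(); tq()
print((r.inv().apply(np.array([.5064,-.2801,.0288])-p)*100).round(2))"
```

```text
t 18.3 p [ 0.5054 -0.2798  0.0288] yaw 0.1199 F [-1.4   0.53  1.15] M [0.231 0.265 0.043] ME -0.594 eye in tool cm [ 14.22 -40.63  -8.22] op 0.0197
[ 0.09  0.04 -0.  ]
```

Back at the pickup pose with light support from below, same as before the lift. Opening, then straight up.

>>> drive_tool --rows '[[[0,0,0],0],[[0,0,0],0],[[0,0,0],0],[[0,0,0],0],[[0,0,0],0]]' --fingers -0.3

```text
time_s: 18.8
tool_pos: [0.5056, -0.2799, 0.0287]
tcp_rot: [0.0, 0.998, 0.06, 0.0]
contact_force: [0.0, -0.4, -0.5]
opening: 0.0551
```

>>> drive_tool --rows '[[[0,0,-2],0],[[0,0,-5],0],[[0,0,-9],0],[[0,0,-13],0],[[-4,0,-17],0],[[-8,0,-18],0],[[-12,0,-18],0],[[-16,0,-18],0],[[-18,0,-18],0],[[-18,0,-18],0]]'

```text
time_s: 19.8
tool_pos: [0.3248, -0.3015, 0.209]
tcp_rot: [0.0, 0.998, 0.058, -0.0]
contact_force: [-0.3, 0.7, 0.4]
opening: 0.0606
```

```bash
python3 -c "
from h import *
tq()
ims=[]
a,_=snap('top','e1top'); b,_=snap('side','e1side')
A=cv2.resize(a[175:255,365:445,::-1],(400,400),interpolation=cv2.INTER_CUBIC)
B=cv2.resize(a[185:225,245:285,::-1],(400,400),interpolation=cv2.INTER_CUBIC)
cv2.imwrite('pics/e1.png',np.hstack([A,B]))
h=cv2.cvtColor(a,cv2.COLOR_RGB2HSV); m=((h[...,0]<6)|(h[...,0]>174))&(h[...,1]>170)&(h[...,2]>70)
m[:, :385]=0;m[:,425:]=0;m[:190]=0;m[260:]=0
v,u=np.nonzero(m); print(len(u),u.mean(),v.mean())"
```

```text
t 19.8 p [ 0.3248 -0.3015  0.209 ] yaw 0.1169 F [-0.3   0.65  0.45] M [ 0.007  0.    -0.024] ME -0.336 eye in tool cm [ 32.3  -40.71   9.76] op 0.0606
148 408.6756756756757 228.75675675675674
```

View pics/e1.png

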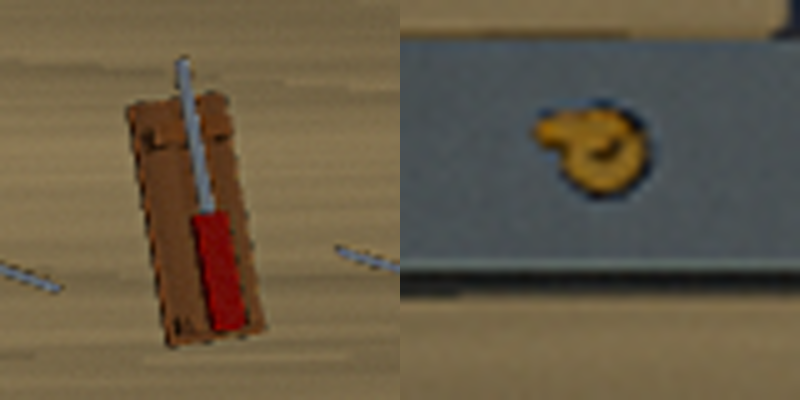

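```bash
python3 -c "
from h import *
print(manip.job_done())"
```

```text
the job is handed in; nothing more can be done
None
```

I took the bar from its cradle, turned the brass eye clockwise onto its seat, pulled it snug, and laid the bar back in its cradle. The job is handed in at about 20 s, but no verdict was reported.

- **Snug pull:** the torque on the eye rose from about 0.07 Nm to about 0.42 Nm over the last 0.15 rad. I held it there for more than 0.5 s (readings 0.39–0.46 Nm), inside the 0.25–0.6 Nm window. The washer's twist can't be seen, so this rests on wrist force readings with about 0.05 Nm of noise.
- **Plateau before the snug pull:** the torque stayed at about 0.3 Nm for a while, even with 0.03 rad more turn and then a sideways push. Turning a further 0.03 rad with the sideways load on brought it to about 0.42 Nm.
- **Drawing out:** I turned the bar back 0.6 rad inside its play before pulling it out, and the eye stayed put.
- **Eye angle:** the last picture shows the hole about 0.1–0.2 rad from square, against the 0.33 rad limit. By eye it turned about 0.5 rad in all, slightly less than the 0.6 rad you gave as the minimum. That reading is rough, and I trusted the torque rise as the sign it was seated.
- **Bar in cradle:** the handle's image is within 0.2 px of where it started, under 1 mm.
- **Bystanders:** I didn't check the carton, jar and tape in a final picture, but no move went near them.

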